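Draw the notched bolt of the sample lockbox

TASK

Unbolt the sample lockbox on the bench: press its spring safety catch (the long flat plate) down with one fingertip and, holding it down all the while, push the bolt's upright lug with the other fingertip until the bolt is drawn back out of its keeper as far as it will go. Then let go and move clear, so that the catch springs up again and keeps the bolt drawn. Only press and push; leave the vials, bottle and other things around it where they stand.

Things in the scene. Friction and masses are not known exactly. Their poses are not given: they have to be found in the camera images.
- lockbox: Grey box, white lid, 200 (x) by 260 (y) by 90 mm high, fixed. Origin: centre of underside, z up. On its lid (z = 90) a steel bolt lies along y: bar centred on x = 30, 16 wide, top at z = 104, teeth on its -x edge; its tip sits in a keeper bracket at the +y end (y = 131 to 141, top z = 112). It opens toward -y. Guides over the bar at y = 106 to 118 and -48 to -36, tops z = 108.
- catch_top (a point): Centre of the top face of the catch's press plate: a level steel plate 24 (x) by 90 (y) by 5 mm. Catch up, it is at x = -36, y = 30, z = 120 mm in the box frame; it moves straight down. A fingertip may slide along the plate while pressing it.
- lug_top (a point): Centre of the top of the bolt's upright lug: steel block 26 (x) by 12 (y) mm, 31 above the bar. Bolt shot: x = 30, y = 35, z = 135 mm in the box frame. Push its +y face toward the box's -y, 40 mm. The catch plate's centre line is 66 mm to its -x side. Catch fully down, a fingertip on the plate is at z = 112: above the bar and guides, 23 below the lug's top, so two level fingertips do both.
- bolt (a joint): Bolt travel in m: 0 shot (tip in keeper), 0.040 fully drawn toward the box's -y, at a stop. About 2.5 N of friction; stays where left. Its edge is notched every 13 mm: the catch's tongue rises into any notch and blocks it, so it moves only with the catch 4 mm or more down. Within 2 mm of the stop the tongue can rise in the last notch.
- catch (a joint): How far the spring catch is pressed down, in m: 0 up, 0.008 fully down (a stop ends it). The spring takes about 3 N to start and 7 N at the bottom, and lifts the catch again when let go.
- vial_a: Small clear vial with white cap, 24 mm across, 42 mm tall, standing loose on the lid. Origin at the centre of its underside. Leave alone.
- vial_b: Small clear vial with black cap, 24 mm across, 42 mm tall, standing loose on the lid. Origin at the centre of its underside. Leave alone.
- amber_bottle: Amber glass bottle, 84 mm across, 170 mm tall, behind the box. Origin at the centre of its underside. Leave alone.
- sample_jar: Clear jar, 52 mm across, 70 mm tall, beside the box. Origin at the centre of its underside. Leave alone.
- beaker: Glass beaker, 66 mm across, 85 mm tall, beside the box. Origin at the centre of its underside. Leave alone.
- spatula: Lab spatula 170 mm long lying on the bench. Leave alone.
- weighing_dish: White plastic dish, 70 mm across, 16 mm tall, on the bench. Origin at the centre of its underside. Leave alone.
- vial_c: Small clear vial with white cap, 28 mm across, 50 mm tall, on the bench on the robot's side of the box. Origin at the centre of its underside. Leave alone.

How it is judged:
By the outcome, as a careful person would: the job done as asked, in the order asked, and still so for the second after the job is handed in, with the robot touching nothing.
It also fails if it takes over 32 s, if anything falls off the work surface, if the arm or the gripper's body presses on something with over 40 N, if the wrist force passes 120 N, or if a joint passes its speed limit or range.

ROBOT

A 6-joint arm with a two-finger parallel gripper is mounted at the origin on the work surface. World frame = base frame: x ahead of the robot, y to its left, z up, the work surface at z = 0. Lengths are in m, angles in rad, forces in N, time in s.
With the tool pointing down it reaches from about 0.25 to 0.775 m from the base axis. Payload 8.9 kg.
Tool frame: the origin (TCP) lies midway between the tips of the shut fingers; the grasp point (between the pads) lies 19 mm behind it; z points along the fingers, y is the line along which they close (so a half turn about z gives the same grasp; the last joint's range is limited). The gripper opens to 85 mm and grips with 20 to 120 N. Pads are 22 mm wide; open, the fingers measure 114 mm over their backs; the gripper's body (76 mm by 85 mm) begins 54 mm behind the grasp point. The pads swing forward as they close: fully open they stand 13 mm farther back than shut.
Start: joints at [1.186, 0.291, -0.153, 1.127, 0, 1.431], TCP at [0.128, 0.509, 0.231] pointing down, gripper open.
Joint ranges: [-2.52, 2.52], [-0.91, 1.74], [-1.3, 1.37], [-1.96, 2.02], [-1.52, 1.47], [-3.14, 3.14]. Speed limits (rad/s): [2.22, 2.22, 2.79, 3.14, 3.14, 3.14].

INTERFACE

Orientations are given as a unit quaternion [x, y, z, w].
In Python, from cell import * gives the robot as it stands. The module is installed in compiled form; this text tells all that it offers.
- The arm moves only by the shell command python3 -m jog 'ROWS' [FORCE]. ROWS is a JSON object of lists of equal length, an entry for each row: "fingers": the finger opening in m, from 0 to 0.0854; "translation": the shift along the tool's x, y, z in m, a list of three; "twist": the turn, a rotation vector about the tool's x, y, z in rad, a list of three. In form: {"fingers": [fingers, ...], "translation": [[dx, dy, dz], ...], "twist": [[rx, ry, rz], ...]}. A call has 1 to 10 rows; each row is the pose to reach, as a shift and turn from the pose commanded when the call began, along the tool's axes at that moment; what a row does not reach only later rows make up. A row lasts 1/12 s, in which the tool goes at most 41.7 mm and 7.16 degrees, less where a joint would pass 70% of its speed; a pose out of reach is approached as far as the arm can. A call with a gripper value outside its range is refused whole. The fingers move at their own pace and stop on an object; FORCE is the grip in N (left out, the last holds). Time passes only in rows, so rows that repeat a pose let the fingers close. It gives the time, the measured TCP pose, the force, the opening and the grip force at its end, in the units of the state.
- get_state(): the state, without advancing time (a new reading comes with each control period).
- capture(name): name is "scene" or "top" or "wrist"; returns a dict with "img" (384x512x3 uint8, red, green, blue), "K" (3x3 intrinsics, pixels), "R" (3x3) and "t" (3): a world point X has camera coordinates R X + t; the wrist camera has in their place "hand_eye" (4x4, takes a point from camera to tool coordinates, whose origin is the TCP and whose axes are the flange's). Camera axes: x right, y down, z forward; pixel columns grow to the right and rows downward; lengths in m; the calibration is good to about 2 mm. A picture is of the moment at which its call begins: read the wrist's pose just before it. There is no depth.
- close_job(): hands the job in; it is judged then, once.
The state is a dict: "time": time; "joint_positions": joint angles; "joint_vel": joint speeds; "joint_efforts": joint torques, N m; "ee_pos": TCP position; "tcp_rot": TCP orientation; "ft_force": force on the tool from outside, world axes, zero at the start; "ft_torque": the same for the moment, N m; "grip_width": opening from 0.0 (shut) to 1.0 (fully open); "grip_force": force on a finger pad.
Only numpy, scipy, OpenCV 4.12 (cv2) and the standard library are available. Lean on these libraries where they do the work, as an engineer would, in place of code of your own. Each camera call takes 0.05 s, during which the arm holds its last target. There are 200 camera calls.

## Working session

There is one attempt and no reset: what is moved stays moved. The work goes in short steps, Python scripts to look and compute and a shell command to move; the robot and the scene stay as the last step left them, time stands still between calls to the robot, and variables do not carry over. Pictures are saved under pics/ and viewed, at most 10 in all, crops included, and the job is handed in when it is done.

```bash
mkdir -p pics; python3 - <<'E'
from cell import *
import cv2,numpy as np
s=get_state();print(s)
for n in("scene","top"):
    c=capture(n);cv2.imwrite(f"pics/{n}0.png",cv2.resize(c["img"][:,:,::-1],(800,600),interpolation=cv2.INTER_CUBIC));np.savez(f"pics/{n}0.npz",**{k:c[k] for k in("img","K","R","t")});print(n,c["K"],c["R"],c["t"])
E
```

```text
{'time': 0.0, 'joint_positions': array([ 1.18572154e+00,  2.91290433e-01, -1.54175458e-01,  1.12669548e+00,
        1.92682853e-06,  1.43152916e+00]), 'joint_vel': array([ 0.0003785 ,  0.00048336, -0.00122376, -0.00012015,  0.00169353,
       -0.00041766]), 'joint_efforts': array([-1.34078888e-03, -5.37144613e+01,  3.31370544e+01,  1.55082444e-02,
       -4.06428826e-04,  2.41414671e-05]), 'ee_pos': array([0.12755607, 0.5087895 , 0.2307087 ]), 'tcp_rot': array([ 1.22594598e-01,  9.92456598e-01, -6.58948723e-04, -1.77824742e-04]), 'ft_force': array([0.07229653, 0.76055864, 0.25094167]), 'ft_torque': array([ 0.04983984, -0.00171555, -0.00787921]), 'grip_force': 0.0, 'grip_width': 0.9979660841224364}
scene [[447.52656497   0.         257.71454392]
 [  0.         447.52656497 197.68138294]
 [  0.           0.           1.        ]] [[ 0.63742205  0.77048225 -0.00708744]
 [ 0.51262531 -0.43092765 -0.74264167]
 [-0.5752464   0.46974297 -0.66965149]] [-0.36766233 -0.19670686  1.60383795]
top [[388.83699821   0.         255.2409874 ]
 [  0.         388.83699821 188.40873373]
 [  0.           0.           1.        ]] [[ 2.71761982e-02 -9.99630658e-01  2.96497474e-05]
 [-9.92038911e-01 -2.69734557e-02 -1.23009070e-01]
 [ 1.22964438e-01  3.31350517e-03 -9.92405546e-01]] [-0.01974118  0.56582491  1.1086406 ]
```

View pics/scene0.png

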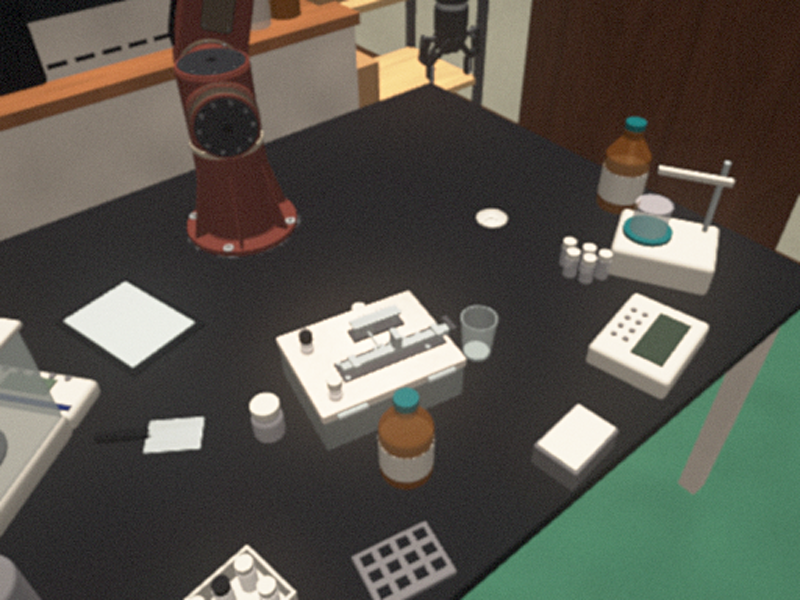

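View pics/top0.png

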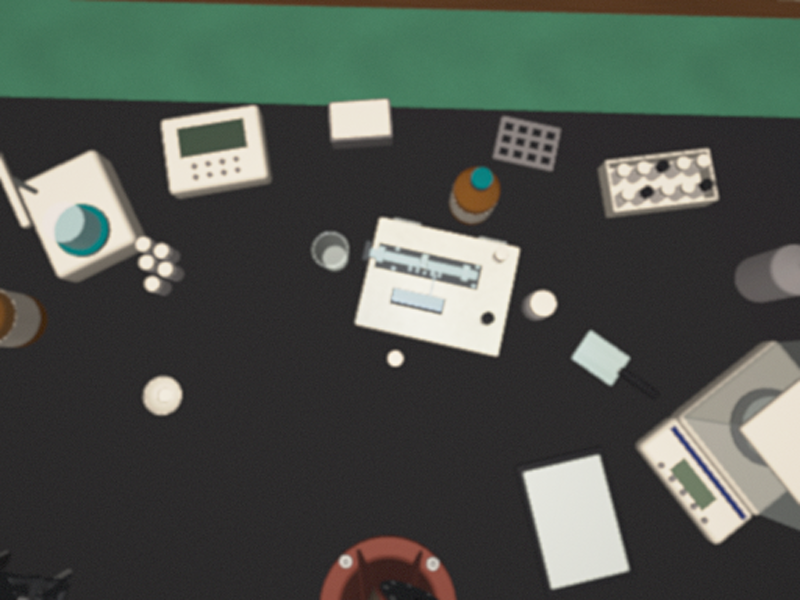

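The scene shows the box mid-bench with its keeper end toward the beaker. In the top view (800x600) the lid corners are at about (379,217), (519,246), (498,356) and (356,325), with the press plate near (417,300) and the lug near (424,265). I'll enlarge both.

```bash
python3 - <<'E'
import cv2,numpy as np
a=np.load("pics/top0.npz")["img"][130:235,220:360,::-1]
b=np.load("pics/scene0.npz")["img"][180:285,170:310,::-1]
# one 5.7x crop each
cv2.imwrite("pics/topc.png",cv2.resize(a,None,fx=5.7,fy=5.7,interpolation=cv2.INTER_CUBIC))
cv2.imwrite("pics/scenec.png",cv2.resize(b,None,fx=5.7,fy=5.7,interpolation=cv2.INTER_CUBIC))
E
```

```text
(no output)
```

View pics/topc.png

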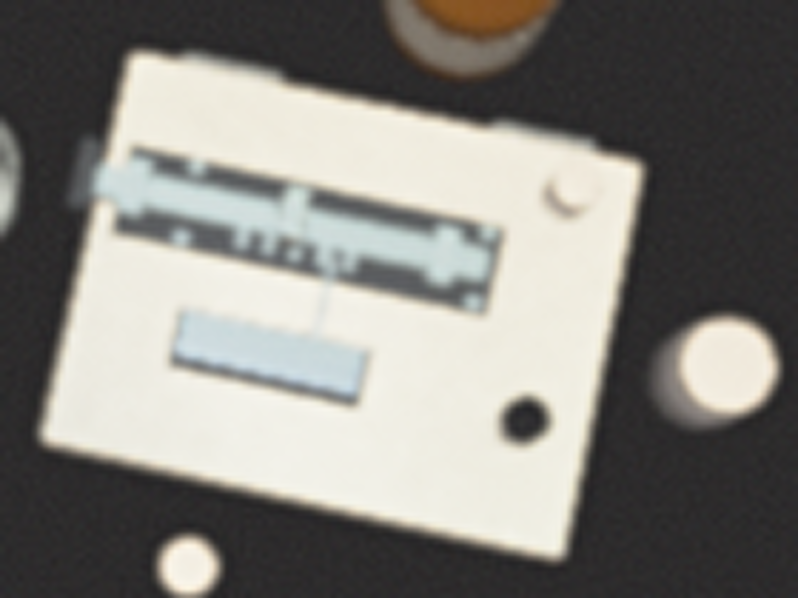

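View pics/scenec.png

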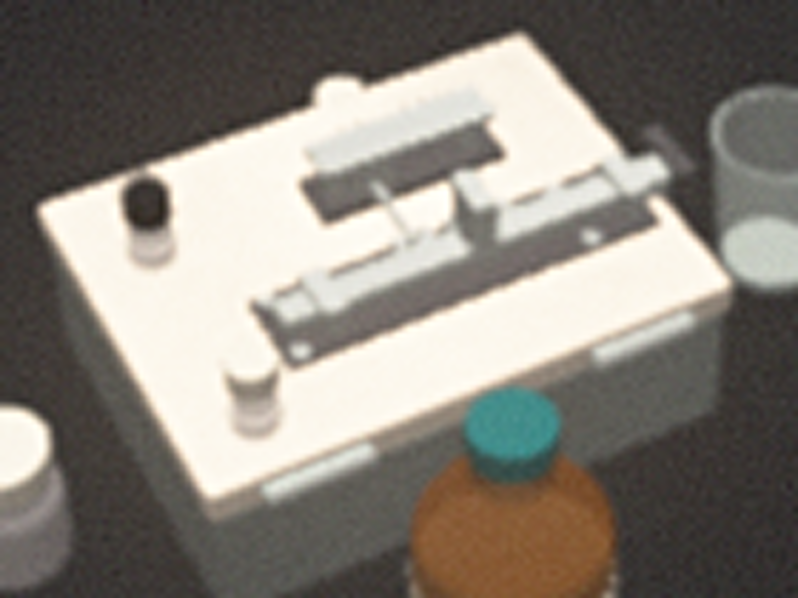

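The top crop has the lid corners at (130,50), (643,162), (564,558), (42,438), and plate corners at (180,310), (368,350), (359,398), (172,357). The scene crop has the lid corners at (525,35), (40,210), (212,500), (730,285), with the lug top near (473,185). I'll fit the pose.

```bash
cat >h.py <<'E'
import numpy as np
from scipy.optimize import least_squares
from scipy.spatial.transform import Rotation as Ro
T=np.load("pics/top0.npz");S=np.load("pics/scene0.npz")
def px(l,o):return (np.array(l,float)+.5)/5.7-.5+o
def proj(c,X):
    p=(X@c["R"].T+c["t"])@c["K"].T;return p[:,:2]/p[:,2:]
def w(p,B):
    c,s=np.cos(p[2]),np.sin(p[2]);B=np.atleast_2d(B)/1000
    return np.c_[p[0]+c*B[:,0]-s*B[:,1],p[1]+s*B[:,0]+c*B[:,1],B[:,2]]
L=np.array([[100,130,90],[100,-130,90],[-100,-130,90],[-100,130,90]])
P=np.array([[-24,75,120],[-24,-15,120],[-48,-15,120],[-48,75,120]])
tp=px([[130,50],[643,162],[564,558],[42,438],[180,310],[368,350],[359,398],[172,357]],[220,130])
sp=px([[730,285],[212,497],[40,210],[525,35],[473,186]],[170,180])
TB=np.r_[L,P];SB=np.r_[L[[0,1,2,3]],[[30,35,135]]]
def ray(c,uv,z):
    d=np.linalg.inv(c["K"]@c["R"])@np.r_[uv,1];o=-c["R"].T@c["t"];return o+d*(z-o[2])/d[2]
E
python3 - <<'E'
from h import *
rt=lambda p:(proj(T,w(p,TB))-tp);rs=lambda p:(proj(S,w(p,SB))-sp)
for n,f in(("top",lambda p:rt(p).ravel()),("scene",lambda p:rs(p).ravel()),("both",lambda p:np.r_[rt(p).ravel(),rs(p).ravel()])):
    r=least_squares(f,[.4,0,0],loss="soft_l1");p=r.x;print(n,p.round(4))
print(rt(p).round(1).tolist(),rs(p).round(1).tolist())
print("catch,lug",w(p,[[-36,30,120],[30,35,135]]).round(4))
def toB(X):
    c,s=np.cos(p[2]),np.sin(p[2]);d=X[:2]-p[:2];return 1000*np.array([c*d[0]+s*d[1],-s*d[0]+c*d[1]])
for n,q,z in(("vb",[525,418],.132),("va",[574,186],.132),("vc",[728,364],.05),("vc?",[188,565],.05),("bottle",[700,0],.1)):print(n,toB(ray(T,px([q],[220,130])[0],z)).round())
E
```

```text
top [ 0.578  -0.0732 -0.1912]
scene [ 0.579  -0.0738 -0.1947]
both [ 0.5782 -0.0733 -0.1926]
[[0.3, 0.2], [-0.0, 0.1], [-0.2, 0.0], [-0.3, 0.6], [0.7, -0.5], [0.0, -0.4], [-0.2, -0.3], [0.2, -0.3]] [[1.0, -0.6], [-0.6, 0.3], [-0.5, -0.7], [-0.5, -0.7], [0.6, 0.1]]
catch,lug [[ 0.5486 -0.037   0.12  ]
 [ 0.6144 -0.0447  0.135 ]]
vb [-42. -93.]
va [ 72. -94.]
vc [  17. -199.]
vc? [-142.   47.]
bottle [ 184. -140.]
```

Pose fit is consistent: residuals stay within 1 px and the two views agree to 1 mm. The opening for 66 mm between fingertip centres is about 52 mm, and the fingers should straddle box x = -3, starting at y = 58.

```bash
cat >>h.py <<'E'
PB=[.5782,-.0733,-.1926]
def go(bx,by,z):
    from cell import get_state
    s=get_state();R=Ro.from_quat(s["tcp_rot"]);g=w(PB,[bx,by,z])[0]
    yx=np.array([np.cos(PB[2]),np.sin(PB[2]),0]);zz=np.array([0,0,-1.]);G=Ro.from_matrix(np.c_[np.cross(yx,zz),yx,zz])
    p=s["ee_pos"];d=w([0,0,-PB[2]],[(p-[PB[0],PB[1],0])*1000])[0]*1000
    d=np.r_[Ro.from_euler("z",-PB[2]).apply(p-[PB[0],PB[1],0])*1000]
    print("t",round(s["time"],2),"box xyz mm",d.round(1),"width",round(s["grip_width"]*85.4,1),"F box",Ro.from_euler("z",-PB[2]).apply(s["ft_force"]).round(1),"j",s["joint_positions"].round(2))
    print("trans",R.inv().apply(g-p).round(4),"twist",(R.inv()*G).as_rotvec().round(4),"goal",g.round(3))
E
python3 -c "
from h import *;go(-3,58,190)"
```

```text
t 0.1 box xyz mm [-553.7  485.1  230.8] width 85.2 F box [0.  0.2 0.1] j [ 1.19  0.29 -0.15  1.13  0.    1.43]
trans [-0.5726 -0.3973  0.0412] twist [-1.1000e-03  8.0000e-04  1.5177e+00] goal [ 0.586 -0.016  0.19 ]
```

```bash
python3 -m jog '{"fingers":[0.052,0.052,0.052,0.052,0.052,0.052,0.052,0.052,0.052,0.052],"translation":[[-0.03,-0.02,0],[-0.06,-0.04,0],[-0.09,-0.06,0],[-0.12,-0.08,0],[-0.15,-0.10,0],[-0.18,-0.12,0],[-0.21,-0.145,0],[-0.24,-0.165,0],[-0.27,-0.185,0],[-0.30,-0.21,0]],"twist":[[0,0,0.1],[0,0,0.2],[0,0,0.3],[0,0,0.4],[0,0,0.5],[0,0,0.6],[0,0,0.7],[0,0,0.8],[0,0,0.9],[0,0,1.0]]}' 20; python3 -c "
from h import *;go(-3,58,190)"
```

```text
time: 0.93
ee_pos: [0.3686, 0.2313, 0.2312]
tcp_rot: [0.585, 0.811, 0.0, -0.0]
ft_force: [1.5, 1.5, -0.5]
grip_width: 0.61
grip_force: 0.0
t 0.93 box xyz mm [-264.1  258.8  231.2] width 52.1 F box [ 1.2  1.8 -0.5] j [ 0.39  0.12 -0.37  1.08  0.    1.64]
trans [-0.3031  0.1289  0.0412] twist [ 2.000e-04 -3.000e-04  5.129e-01] goal [ 0.586 -0.016  0.19 ]
```

```bash
python3 -m jog '{"fingers":[0.052,0.052,0.052,0.052,0.052,0.052,0.052,0.052,0.052,0.052],"translation":[[-0.035,0.015,0],[-0.07,0.03,0],[-0.105,0.045,0],[-0.14,0.06,0],[-0.175,0.075,0],[-0.21,0.09,0],[-0.245,0.105,0],[-0.28,0.12,0.01],[-0.303,0.129,0.02],[-0.303,0.129,0.03]],"twist":[[0,0,0.07],[0,0,0.14],[0,0,0.21],[0,0,0.28],[0,0,0.35],[0,0,0.42],[0,0,0.49],[0,0,0.513],[0,0,0.513],[0,0,0.513]]}'; python3 - <<'E'
from h import *;go(-3,58,150)
from cell import *
import cv2
c=capture("wrist");print(c["K"].round(1).tolist(),c["hand_eye"].round(4).tolist())
b=capture("scene")["img"][150:270,170:330,::-1]
a=cv2.resize(c["img"][:,:,::-1],(400,300));b=cv2.resize(b,(400,300),interpolation=cv2.INTER_CUBIC)
import numpy as np;cv2.imwrite("pics/pre.png",np.hstack([a,b]))
E
```

```text
time: 1.77
ee_pos: [0.5893, -0.0173, 0.2]
tcp_rot: [0.772, 0.636, 0.0, 0.001]
ft_force: [-1.1, 0.3, 0.1]
grip_width: 0.606
grip_force: 0.0
t 1.77 box xyz mm [1.0e-01 5.7e+01 2.0e+02] width 51.7 F box [-1.1  0.1  0.1] j [-0.15  0.43 -0.03  1.11 -0.    1.61]
trans [ 0.001  -0.0032  0.05  ] twist [0.0012 0.0009 0.0008] goal [ 0.586 -0.016  0.15 ]
[[339.7, 0.0, 251.8], [0.0, 339.7, 189.9], [0.0, 0.0, 1.0]] [[0.0001, -0.9641, -0.2655, 0.0664], [1.0, 0.0, 0.0002, 0.0002], [-0.0001, -0.2655, 0.9641, -0.1431], [0.0, 0.0, 0.0, 1.0]]
```

View pics/pre.png

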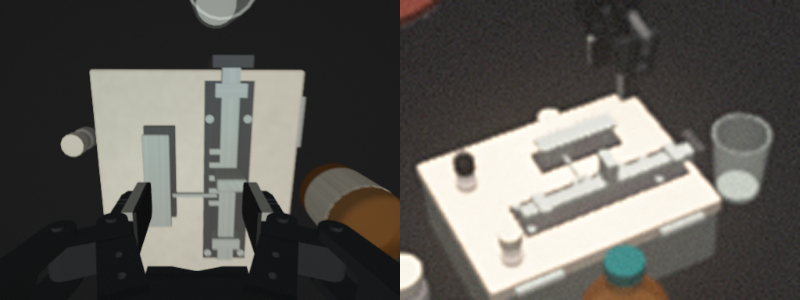

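Left finger is in line with the plate, right finger in line with the bar and beyond the lug (+y), and nothing is in the way. Going down.

```bash
python3 -m jog '{"fingers":[0.052,0.052,0.052,0.052,0.052,0.052,0.052,0.052],"translation":[[0.001,-0.003,0.02],[0.001,-0.003,0.04],[0.001,-0.003,0.06],[0.001,-0.003,0.07],[0.001,-0.003,0.077],[0.001,-0.003,0.078],[0.001,-0.003,0.078],[0.001,-0.003,0.078]],"twist":[[0,0,0],[0,0,0],[0,0,0],[0,0,0],[0,0,0],[0,0,0],[0,0,0],[0,0,0]]}'; python3 -c "
from h import *;go(-3,58,110)"
```

```text
time: 2.53
ee_pos: [0.5845, -0.0117, 0.1244]
tcp_rot: [0.77, 0.638, 0.001, 0.001]
ft_force: [-0.3, -0.0, -0.2]
grip_width: 0.607
grip_force: 0.0
t 2.53 box xyz mm [ -5.6  61.6 124.4] width 51.9 F box [-0.3 -0.1 -0.2] j [-0.15  0.48 -0.16  0.93  0.    1.61]
trans [-0.0036  0.0026  0.0144] twist [ 0.0015 -0.0001  0.0049] goal [ 0.586 -0.016  0.11 ]
```

```bash
python3 -m jog '{"fingers":[0.052,0.052,0.052,0.052,0.052,0.052],"translation":[[-0.003,0.003,0.002],[-0.003,0.003,0.004],[-0.003,0.003,0.006],[-0.003,0.003,0.008],[-0.003,0.003,0.008],[-0.003,0.003,0.008]],"twist":[[0,0,0],[0,0,0],[0,0,0.004],[0,0,0.004],[0,0,0.004],[0,0,0.004]]}'; python3 -c "
from h import *;go(-3,58,110)"
```

```text
time: 3.03
ee_pos: [0.5865, -0.0155, 0.1155]
tcp_rot: [0.772, 0.636, 0.0, 0.0]
ft_force: [0.8, -1.4, 4.1]
grip_width: 0.61
grip_force: 1.5
t 3.03 box xyz mm [ -2.9  58.3 115.5] width 52.1 F box [ 1.  -1.3  4.1] j [-0.15  0.49 -0.17  0.91 -0.    1.61]
trans [-0.0003 -0.0001  0.0055] twist [0.0005 0.0001 0.0005] goal [ 0.586 -0.016  0.11 ]
```

```bash
python3 -m jog '{"fingers":[0.052,0.052,0.052,0.052,0.052,0.052],"translation":[[0,0,0.0015],[0,0,0.003],[0,0,0.0045],[0,0,0.0055],[0,0,0.0055],[0,0,0.0055]],"twist":[[0,0,0],[0,0,0],[0,0,0],[0,0,0],[0,0,0],[0,0,0]]}'; python3 -c "
from h import *;go(-3,58,110)"
```

```text
time: 3.53
ee_pos: [0.5865, -0.0155, 0.11]
tcp_rot: [0.772, 0.636, 0.0, 0.0]
ft_force: [0.5, -0.1, 5.6]
grip_width: 0.609
grip_force: 2.9
t 3.53 box xyz mm [ -2.9  58.3 110. ] width 52.0 F box [ 0.5 -0.   5.6] j [-0.15  0.5  -0.17  0.9  -0.    1.61]
trans [-0.0003 -0.0001 -0.    ] twist [0.0007 0.0001 0.0006] goal [ 0.586 -0.016  0.11 ]
```

```bash
python3 -m jog '{"fingers":[0.052,0.052,0.052,0.052],"translation":[[0,0,0.001],[0,0,0.002],[0,0,0.002],[0,0,0.002]],"twist":[[0,0,0],[0,0,0],[0,0,0],[0,0,0]]}'; python3 -c "
from h import *;go(-3,58,110)"
```

```text
time: 3.87
ee_pos: [0.5866, -0.0154, 0.1085]
tcp_rot: [0.772, 0.636, 0.0, 0.0]
ft_force: [-0.1, -0.9, 10.3]
grip_width: 0.611
grip_force: 5.4
t 3.87 box xyz mm [ -2.9  58.4 108.5] width 52.2 F box [ 0.1 -0.9 10.3] j [-0.15  0.5  -0.18  0.9  -0.    1.61]
trans [-0.0004 -0.0001 -0.0015] twist [0.001  0.     0.0006] goal [ 0.586 -0.016  0.11 ]
```

The catch is on its stop (10 N). Now I'll slide toward -y.

```bash
python3 -m jog '{"fingers":[0.052,0.052,0.052,0.052,0.052,0.052,0.052,0.052,0.052,0.052],"translation":[[-0.003,0,0],[-0.006,0,0],[-0.009,0,0],[-0.012,0,0],[-0.015,0,0],[-0.018,0,0],[-0.021,0,0],[-0.024,0,0],[-0.027,0,0],[-0.030,0,0]],"twist":[[0,0,0],[0,0,0],[0,0,0],[0,0,0],[0,0,0],[0,0,0],[0,0,0],[0,0,0],[0,0,0],[0,0,0]]}'; python3 -c "
from h import *;go(-3,12,108.5)"
```

```text
time: 4.7
ee_pos: [0.5815, -0.0425, 0.1086]
tcp_rot: [0.771, 0.637, 0.002, -0.001]
ft_force: [1.9, 10.5, 11.1]
grip_width: 0.609
grip_force: 6.4
t 4.7 box xyz mm [ -2.7  30.8 108.6] width 52.1 F box [-0.1 10.7 11.1] j [-0.2   0.49 -0.19  0.89  0.    1.56]
trans [-0.0188 -0.0004  0.    ] twist [ 0.0016 -0.0048  0.0021] goal [ 0.578 -0.061  0.108]
```

```bash
python3 -m jog '{"fingers":[0.052,0.052,0.052,0.052,0.052,0.052,0.052,0.052],"translation":[[-0.003,0,0],[-0.006,0,0],[-0.009,0,0],[-0.012,0,0],[-0.014,0,0],[-0.015,0,0],[-0.015,0,0],[-0.015,0,0]],"twist":[[0,0,0],[0,0,0],[0,0,0],[0,0,0],[0,0,0],[0,0,0],[0,0,0],[0,0,0]]}'; python3 -c "
from h import *;go(-3,12,108.5)"
```

```text
time: 5.37
ee_pos: [0.5785, -0.0575, 0.1086]
tcp_rot: [0.771, 0.636, 0.002, -0.001]
ft_force: [0.9, 9.1, 11.5]
grip_width: 0.608
grip_force: 5.7
t 5.37 box xyz mm [ -2.7  15.5 108.6] width 51.9 F box [-0.8  9.1 11.5] j [-0.23  0.49 -0.19  0.89  0.    1.53]
trans [-0.0035 -0.0003  0.0001] twist [ 0.0015 -0.0042  0.0017] goal [ 0.578 -0.061  0.108]
```

```bash
python3 -m jog '{"fingers":[0.052,0.052,0.052,0.052,0.052],"translation":[[-0.001,0,0],[-0.002,0,0],[-0.003,0,0],[-0.004,0,0],[-0.004,0,0]],"twist":[[0,0,0],[0,0,0],[0,0,0],[0,0,0],[0,0,0]]}'; python3 -c "
from h import *;go(-3,12,108.5)"
```

```text
time: 5.78
ee_pos: [0.5778, -0.0613, 0.1086]
tcp_rot: [0.771, 0.637, 0.002, -0.001]
ft_force: [1.7, 10.3, 10.5]
grip_width: 0.609
grip_force: 6.0
t 5.78 box xyz mm [ -2.7  11.7 108.6] width 52.0 F box [-0.3 10.4 10.5] j [-0.23  0.49 -0.19  0.89  0.    1.53]
trans [ 0.0003 -0.0003  0.0001] twist [ 0.0014 -0.0045  0.0019] goal [ 0.578 -0.061  0.108]
```

Not yet at the stop, so I'll keep going until the force rises.

```bash
python3 -m jog '{"fingers":[0.052,0.052,0.052,0.052,0.052],"translation":[[-0.001,0,0],[-0.002,0,0],[-0.003,0,0],[-0.003,0,0],[-0.003,0,0]],"twist":[[0,0,0],[0,0,0],[0,0,0],[0,0,0],[0,0,0]]}'; python3 -c "
from h import *;go(-3,12,108.5)"
```

```text
time: 6.2
ee_pos: [0.5776, -0.0621, 0.1086]
tcp_rot: [0.771, 0.637, 0.004, -0.002]
ft_force: [2.9, 18.6, 10.8]
grip_width: 0.608
grip_force: 11.1
t 6.2 box xyz mm [ -2.7  10.9 108.6] width 51.9 F box [-0.7 18.8 10.8] j [-0.24  0.49 -0.2   0.89  0.01  1.52]
trans [ 0.0011 -0.0003  0.0001] twist [ 0.0017 -0.0083  0.004 ] goal [ 0.578 -0.061  0.108]
```

At the stop: 19 N of push, and no movement for the last 2 mm commanded. I'll relieve the push, then lift.

```bash
python3 -m jog '{"fingers":[0.052,0.052,0.052,0.052,0.052,0.052,0.052,0.052,0.052,0.052],"translation":[[0.0015,0,0],[0.002,0,0],[0.002,0,-0.005],[0.002,0,-0.01],[0.003,0,-0.02],[0.003,0,-0.035],[0.003,0,-0.055],[0.003,0,-0.08],[0.003,0,-0.1],[0.003,0,-0.12]],"twist":[[0,0,0],[0,0,0],[0,0,0],[0,0,0],[0,0,0],[0,0,0],[0,0,0],[0,0,0],[0,0,0],[0,0,0]]}'; python3 -m jog '{"fingers":[0.052,0.052,0.052,0.052],"translation":[[-0.02,0,-0.01],[-0.04,0,-0.02],[-0.05,0,-0.02],[-0.05,0,-0.02]],"twist":[[0,0,0],[0,0,0],[0,0,0],[0,0,0]]}'; python3 - <<'E'
from h import *;go(-3,12,108.5)
from cell import *
import cv2
c=capture("wrist");b=capture("scene")["img"][170:290,160:320,::-1]
a=cv2.resize(c["img"][100:384,100:412,::-1],(400,364));b=cv2.resize(b,(400,364),interpolation=cv2.INTER_CUBIC)
cv2.imwrite("pics/post.png",np.hstack([a,b]))
E
```

```text
time: 7.03
ee_pos: [0.5765, -0.0632, 0.2285]
tcp_rot: [0.772, 0.636, -0.0, -0.0]
ft_force: [0.3, -0.0, -1.0]
grip_width: 0.607
grip_force: 0.0
time: 7.37
ee_pos: [0.5671, -0.1142, 0.2475]
tcp_rot: [0.772, 0.635, -0.0, 0.0]
ft_force: [-0.8, 1.1, -0.5]
grip_width: 0.612
grip_force: 0.0
t 7.37 box xyz mm [ -3.1 -42.2 247.5] width 52.2 F box [-1.   0.9 -0.5] j [-0.32  0.39  0.03  1.21 -0.    1.44]
trans [ 0.0543 -0.      0.139 ] twist [ 0.0001  0.0003 -0.0015] goal [ 0.578 -0.061  0.108]
```

View pics/post.png

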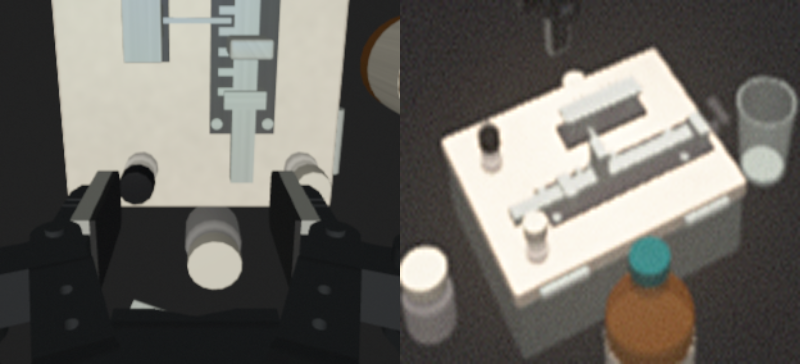

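The bolt end now sticks out past the -y guide, the vials still stand, and the gripper is clear. I'll check the lug at y = -5 and the plate at z = 120 by overlay.

```bash
python3 - <<'E'
from h import *
from cell import *
import cv2
c=capture("scene");o=np.array([210,190]);b=cv2.resize(c["img"][190:260,210:300,::-1],None,fx=8,fy=8,interpolation=cv2.INTER_CUBIC)
def box(B,col):
    q=((proj(c,w(PB,B))-o+.5)*8-.5).astype(int);cv2.polylines(b,[q.reshape(-1,1,2)],True,col,1)
r=lambda x,y,a,l,z:np.array([[x-a,y-l,z],[x+a,y-l,z],[x+a,y+l,z],[x-a,y+l,z]],float)
box(r(30,-5,13,6,135),(0,0,255));box(r(-36,30,12,45,120),(0,200,0));box(r(-36,30,12,45,112),(255,0,0))
cv2.imwrite("pics/chk.png",b)
E
```

```text
(no output)
```

View pics/chk.png

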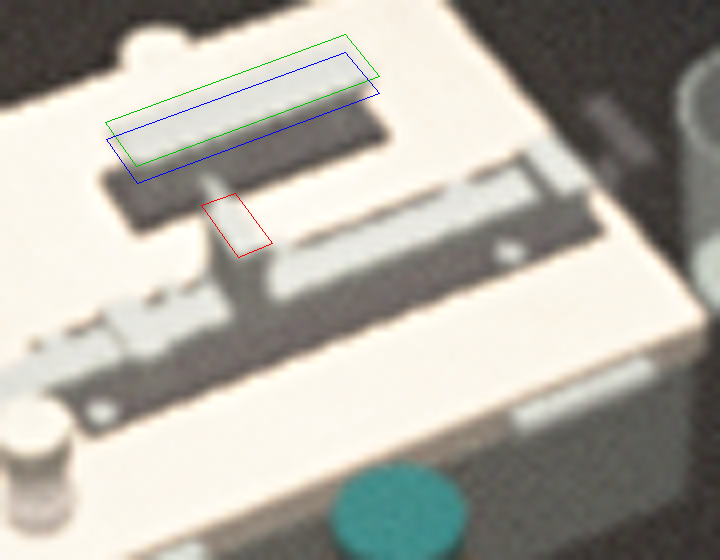

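The lug matches the fully drawn outline. For the catch height, I'll compare the plate with the starting image, where the catch was up.

```bash
python3 - <<'E'
from h import *
from cell import *
import cv2
a=S["img"];b=capture("scene")["img"]
f=lambda i:cv2.cvtColor(i[192:216,220:260],cv2.COLOR_RGB2GRAY).astype(np.float32)
print(cv2.phaseCorrelate(f(a),f(b)),np.abs(f(a)-f(b)).mean())
x=236
print(a[188:218,x].mean(1).astype(int),b[188:218,x].mean(1).astype(int))
go(0,0,0)
E
```

```text
((0.045666430038441064, 0.012729797646196417), 1.009953822940588) 3.6072917
[ 59  59  59  58  57  61 137 241 247 247 245 247 240 229 223 223 224 229
 223 162 120 113 112 129 171 191 166 140 205 248] [ 59  57  59  56  57  61 139 239 247 247 245 246 240 230 224 222 221 228
 223 163 120 114 117 131 170 186 176 174 200 197]
t 7.57 box xyz mm [ -3.7 -39.8 246.8] width 52.3 F box [-0.3 -0.1 -1. ] j [-0.32  0.39  0.03  1.21  0.    1.44]
trans [0.0396 0.0041 0.2468] twist [-0.0017 -0.0006  0.0009] goal [ 0.578 -0.073  0.   ]
```

The plate is back at its starting height and the bolt is fully drawn, so I'll hand it in.

```bash
python3 -c "
from cell import *;print(close_job())"
```

```text
the job is handed in; nothing more can be done
None
```

The job is handed in at about 7.6 s: the bolt is drawn to its stop, the catch has sprung back up, and the gripper is clear; the camera checks agree, but the hand-in returned no verdict.

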